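# Re-seat a board carrier in the test nest using the push-pull clamp knob

## Robot

A 6-joint arm with a two-finger parallel gripper is mounted at the origin on the work surface. World frame = base frame: x ahead of the robot, y to its left, z up, the work surface at z = 0. Lengths are in m, angles in rad, forces in N, time in s.
With the tool pointing down it reaches from about 0.375 to 0.975 m from the base axis. Payload 3.8 kg.
Tool frame: the origin (TCP) lies midway between the tips of the shut fingers; the grasp point (between the pads) lies 19 mm behind it; z points along the fingers, y is the line along which they close (so a half turn about z gives the same grasp; the last joint's range is limited). The gripper opens to 88 mm and grips with 3 to 60 N. Pads are 18 mm wide; open, the fingers measure 123 mm over their backs; the gripper's body (75 mm by 187 mm) begins 45 mm behind the grasp point.
Start: joints at [-1.31, 0.264, 1.604, -0, 1.274, -0.037], TCP at [0.198, -0.645, 0.239] pointing down, gripper open.
Joint ranges: [-2.63, 2.63], [-0.94, 2.18], [0.31, 2.57], [-1.31, 4.45], [0, 2.66], [-2.55, 2.55]. Speed limits (rad/s): [2.57, 2.57, 3.14, 3.14, 3.14, 3.14].

## Interface

Orientations are given as a rotation vector (axis times angle).
In Python, from cell import manip, inverse_kinematics, cams, order gives the robot as it stands. Calls block until the motion is done:
- manip.move_pose(position, orientation): joint-space move of the TCP to a pose.
- manip.move_linear(position, rate=0.15, rot=None): straight line of the TCP; rot=None keeps the orientation; rate is the mean speed in m/s.
- manip.set_joints(angles): joint-space move.
- manip.set_gripper(opening, force=None): finger opening in m; force is the grip in N (None keeps the last); returns when the fingers have stopped.
- manip.dwell(seconds).
- inverse_kinematics(position, orientation): joint angles nearest the present ones, or None.
- manip.state(): the state.
- cams.capture(name): name is "scene" or "top" or "wrist"; returns a dict with "image" (384x512x3 uint8, blue, green, red), "z_map" (384x512 float32, m along the optical axis (not along the pixel's ray), 0 where there is no reading), "intrinsics" (3x3 intrinsics, pixels), "position" and "orientation" of the camera in the world; the wrist camera has in their place "T_tool_cam" (4x4, takes a point from camera to tool coordinates, whose origin is the TCP and whose axes are the flange's). Camera axes: x right, y down, z forward; pixel columns grow to the right and rows downward; lengths in m; the calibration is good to about 2 mm. A picture is of the moment at which its call begins: read the wrist's pose just before it.
A pose or a line that the arm cannot do raises manip.IKError and nothing moves.
- order.close_job(): hands the job in; it is judged then, once.
The state is a dict: "clock": time; "joint_pos": joint angles; "joint_velocities": joint speeds; "tau": joint torques, N m; "tool_pos": TCP position; "tcp_rot": TCP orientation; "contact_force": force on the tool from outside, world axes, zero at the start; "moment": the same for the moment, N m; "gripper_width": finger opening in m; "grasp_force": force on a finger pad.
Only numpy, scipy, OpenCV 4.12 (cv2) and the standard library are available. Lean on these libraries where they do the work, as an engineer would, in place of code of your own. Each camera call takes 0.05 s, during which the arm holds its last target. There are 200 camera calls.

## Task

The board carrier is not home in the test nest: pull the yellow clamp knob straight out until it snaps on and stays out, so that the red lift bar rises. Slide the carrier by its white tab along its rails, away from the robot, fully home against the two steel stops, then push the yellow knob fully in again so that the bar drops and locks the carrier. Keep the carrier flat on the nest, and leave the blue knob and the other things on the bench as they are.

Things in the scene. Friction and masses are not known exactly. Their poses are not given: they have to be found in the camera images.
- clamp_knob (a joint): Travel in m of the yellow push-pull knob along its axis: 0 = fully in (bar down), 0.028 = on, fully out against its stop, where it stays by itself (bar up). Over-centre action: the pull needed is about 10 N at first, the push about 6 N, both falling on the way; once past about 0.018 on the way out it snaps on by itself, and on the way in it snaps home from below about 0.014.
- clamp_knob_head (a point): Centre of the yellow knob's head, half-way along it, moving with the knob. The head is a cylinder 44 mm in diameter, 30 mm long, on a 16 mm stem. The point's z is the knob's axis, pointing straight out of the console's face (the pull direction); its y is level, along the console's width. With the knob in, this point is 35 mm out from the face (head from 20 to 50 mm out).
- console: Fixed white wedge-shaped console, 170 mm deep, 260 mm wide, 140 mm high at the back; origin at the centre of its underside, front (-x) turned roughly to the robot. Its sloping aluminium face carries both knobs; their axes lean 30 degrees from vertical towards the front. Collars 34 mm wide, 9 mm high surround the stems.
- vacuum_knob (a joint): Travel in m of the blue knob, of the same shape, on the same console face, 120 mm to the right (console -y) of the yellow one, axis parallel. It is 0 (in) and must stay in.
- nest: Fixed test nest, a 280 x 180 x 30 mm black and green plate; origin at the centre of its underside, z up, x along its rails and away from the robot. The carrier lies on its top (z = 30 mm) between two aluminium rails (18 mm high, 3.5 mm play each side) and slides along x. Two steel stops, near face at x = +105 mm, 24 mm high.
- bar_mid (a point): Middle of the lower edge of the nest's red lift bar, 10 mm thick along x, which spans the nest at nest x = 74 mm between two pillars 121 mm high. Knob in: 45 mm above the table, in the way of the carrier's rib. Knob on: raised by 28 mm, so that the rib passes under it.
- carrier_tab (a point): Centre of the loose carrier's white upright grip tab: 12 mm thick (x), 50 mm wide (y), 36 mm high; this point is 60 mm above the table, the tab's top 78 mm. x points to the stops, z up. Carrier home: this point at nest x = -32 mm; at the start 30 to 60 mm short of that. Over the plate (top 42 mm above the table) 50 mm are free on either side of the tab for fingers.
- carrier: The loose board carrier, a dark plate 150 x 110 x 12 mm with a green circuit board, 0.25 to 0.5 kg; origin at the centre of its underside, x to the stops. The tab stands at its end near the robot, centred 62 mm from the origin (-x). A cross rib 12 mm high and 8 mm thick stands on it near the far end, centred at x = +59 mm.
- pin_jar: Jar with a red lid, 48 mm in diameter, 65 mm high, standing between console and nest. Bystander; origin at the centre of its foot.
- screwdriver: Orange screwdriver 190 mm long, lying nearer the robot. Bystander.
- brush: Brush 180 mm long lying at the left. Bystander.
- cleaner: Bottle, 64 mm in diameter, 170 mm high, at the right. Bystander; origin at the centre of its foot.
- spare_board: Spare green board 140 x 100 x 8 mm lying at the left. Bystander.
There are look-alikes about, which are no part of the job. Leave any brown or purple look-alike of the carrier alone.

How it is judged:
On the way, in this order (a step that is already met when the one before it is completed fails the run):
1. the yellow knob is pulled out to its on detent while the carrier is still short of its stops (value of joint clamp_knob above 0.022 m and not (x of carrier_tab in the frame of nest above -0.036 m)), for 0.3 s.
2. the carrier is slid home against the stops with the knob on (value of joint clamp_knob above 0.022 m and x of carrier_tab in the frame of nest above -0.036 m), for 0.2 s.
At the end, for the whole second after the job is handed in: The yellow knob is in (within 4 mm of fully in), the carrier lies flat between the rails within 4 mm of its stops, and the blue knob is still in (within 6 mm) (value of joint clamp_knob below 0.004 m and x of carrier_tab in the frame of nest above -0.036 m and height (world z) of carrier_tab between 0.056 and 0.066 m and angle between carrier_tab's own z axis and vertical below 0.06 rad and y of carrier_tab in the frame of nest between -0.012 and 0.012 m and value of joint vacuum_knob below 0.006 m); the robot touches nothing.
It fails at once if the carrier is lifted or tipped (tab more than 15 mm above its place, or leaning more than 0.25 rad) (height (world z) of carrier_tab above 0.075 m or angle between carrier_tab's own z axis and vertical above 0.25 rad).
It fails at once if the blue knob is pulled out more than 10 mm (value of joint vacuum_knob above 0.01 m).
It fails at once if a bystander is moved more than 40 mm (distance of any of pin_jar, screwdriver, brush, cleaner, spare_board from where it was at the start of the episode above 0.04 m).
It also fails if it takes over 64 s, if anything falls off the work surface, if the arm or the gripper's body presses on something with over 40 N, if the wrist force passes 120 N, or if a joint passes its speed limit or range.

## Working session

There is one attempt and no reset: what is moved stays moved. The work goes in short steps, each a Python script; the robot and the scene stay as the last script left them, time stands still between calls to the robot, and variables do not carry over. Pictures are saved under pics/ and viewed, at most 10 in all, crops included, and the job is handed in when it is done.

```bash
mkdir -p pics; cat > h.py <<'E'
import numpy as np, cv2
from scipy.spatial.transform import Rotation as R
from cell import manip, inverse_kinematics, cams, order
def cloud(c):
    K=np.array(c["intrinsics"]);z=c["z_map"];v,u=np.mgrid[:z.shape[0],:z.shape[1]]
    P=np.stack([(u-K[0,2])/K[0,0]*z,(v-K[1,2])/K[1,1]*z,z],-1)
    if "T_tool_cam" in c:
        T=np.array(c["T_tool_cam"]);P=P@T[:3,:3].T+T[:3,3]
        s=c["st"];r=R.from_rotvec(s["tcp_rot"]).as_matrix();P=P@r.T+np.array(s["tool_pos"])
    else:
        o=np.array(c["orientation"]);r=o if o.shape==(3,3) else (R.from_rotvec(o) if o.size==3 else R.from_quat(o)).as_matrix()
        P=P@r.T+np.array(c["position"])
    P[z==0]=np.nan
    return P
def snap(n,name):
    s=manip.state();c=cams.capture(n);c["st"]=s;cv2.imwrite(f"pics/{name}.png",c["image"]);P=cloud(c);np.save(f"pics/{name}.npy",P);return c,P
def rv(x,y,z): return R.from_matrix(np.column_stack([x,y,z])).as_rotvec()
E
python3 - <<'E'
from h import *
for n in("scene","top"):
    c,P=snap(n,n+"0");print(n,c["position"],c["orientation"],np.nanmin(P[...,2]),np.nanmedian(P[...,2]))
a=cv2.imread("pics/scene0.png");b=cv2.imread("pics/top0.png")
s=manip.state();print(s["clock"],s["contact_force"],s["tcp_rot"])
E
```

```text
scene [ 1.63999103 -0.94155302  1.03447955] [-1.96740541 -0.91813142  0.50773005] -0.7681736617305648 0.005124209044070627
top [0.25682511 0.02592748 1.28042572] [-1.95533731  2.25831213 -0.24641453] -0.7702033225133775 0.0027021991364191145
0.1 [ 0.83609341  0.03681    -0.59867406] [-3.10484343e+00 -4.65799795e-01  3.64429106e-04]
```

View pics/top0.png

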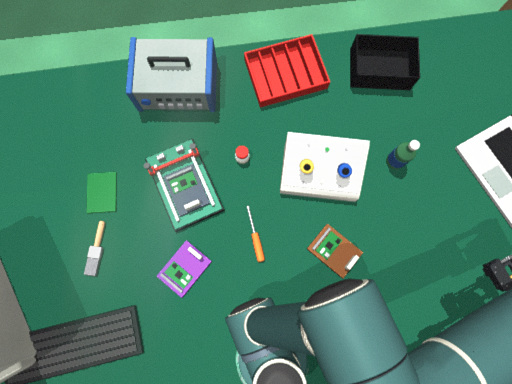

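View pics/scene0.png

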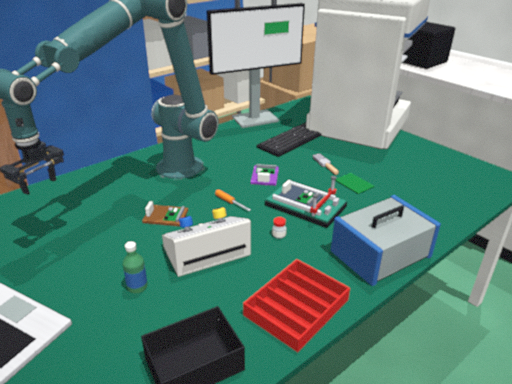

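The top view shows the yellow knob at (307,167), the blue knob at (344,171), the nest around (185,185) with the red bar at (174,160) and the white tab at about (193,206). The jar is at (242,155). Next I measure these.

```bash
python3 - <<'E'
from h import *
im=cv2.imread("pics/top0.png");P=np.load("pics/top0.npy");hsv=cv2.cvtColor(im,cv2.COLOR_BGR2HSV)
H,S,V=[hsv[...,i].astype(int) for i in range(3)]
v,u=np.mgrid[:384,:512]
def box(a,b,c,d): return (u>=a)&(u<=b)&(v>=c)&(v<=d)
def rep(n,m):
    q=P[m];q=q[~np.isnan(q[:,2])];print(n,len(q),np.median(q,0).round(4),q.min(0).round(3),q.max(0).round(3));return q
y=rep("yellow",box(295,320,150,182)&(H>20)&(H<35)&(S>120)&(V>90))
b=rep("blue",box(332,358,155,185)&(H>100)&(H<130)&(S>120)&(V>50))
for n,q in(("y",y),("b",b)):
    t=q[q[:,2]>np.percentile(q[:,2],30)];print(n,t.mean(0))
r=rep("bar",box(140,206,140,182)&((H<8)|(H>172))&(S>120)&(V>80)&(P[...,2]>.04))
print(cv2.fitLine(r[:,:2].astype(np.float32),cv2.DIST_HUBER,0,.01,.01).ravel())
t=rep("tab",box(180,208,194,216)&(S<60)&(V>150)&(P[...,2]>.065))
print(cv2.minAreaRect(t[:,:2].astype(np.float32)))
m=box(140,228,135,232)&(P[...,2]>.02)&(P[...,2]<.036);q=rep("nest",m);print(cv2.minAreaRect(q[:,:2].astype(np.float32)))
q=rep("console",box(275,375,125,205)&(P[...,2]>.02)&(P[...,2]<.135)&(S<60));print(cv2.minAreaRect(q[:,:2].astype(np.float32)))
q=P[box(275,375,125,205)&(P[...,2]>.132)&(P[...,2]<.145)&(S<60)];print("ridge",q.mean(0),cv2.minAreaRect(q[:,:2].astype(np.float32)))
E
```

```text
yellow 121 [ 0.5716 -0.1899  0.1462] [ 0.552 -0.211  0.089] [ 0.593 -0.171  0.156]
blue 123 [ 0.5414 -0.3027  0.1446] [ 0.522 -0.325  0.13 ] [ 0.563 -0.285  0.157]
y [ 0.57599662 -0.19000227  0.14849646]
b [ 0.54551269 -0.30606225  0.14785458]
bar 183 [0.6739 0.2345 0.0624] [0.639 0.147 0.051] [0.708 0.319 0.098]
[ 0.28078452 -0.95977086  0.67940646  0.20874909]
tab 70 [0.5159 0.1873 0.0793] [0.504 0.162 0.065] [0.529 0.211 0.086]
((0.5171844959259033, 0.1869814544916153), (0.012851584702730179, 0.048636697232723236), 17.3099308013916)
nest 1881 [0.597  0.2138 0.0308] [0.447 0.091 0.02 ] [0.762 0.336 0.036]
((0.6038020849227905, 0.2134193480014801), (0.2805021107196808, 0.17986512184143066), 16.18360137939453)
console 3717 [ 0.5589 -0.2487  0.0914] [ 0.462 -0.394  0.021] [ 0.688 -0.107  0.135]
((0.5742706060409546, -0.2543071210384369), (0.26084795594215393, 0.16687658429145813), 75.19719696044922)
ridge [ 0.63795316 -0.26975661  0.13943091] ((0.6039592027664185, -0.2613576650619507), (0.25959283113479614, 0.11982980370521545), 75.04617309570312)
```

```bash
cat >> h.py <<'E'
yc=np.deg2rad(-14.75); xc=np.array([np.cos(yc),np.sin(yc),0]); yv=np.array([-np.sin(yc),np.cos(yc),0])
a=-.5*xc+np.array([0,0,np.cos(np.pi/6)])
def kr(s): return rv(np.cross(s*yv,-a),s*yv,-a)
E
python3 - <<'E'
from h import *
im=cv2.imread("pics/top0.png");P=np.load("pics/top0.npy");hsv=cv2.cvtColor(im,cv2.COLOR_BGR2HSV)
q=P[150:183,295:321].reshape(-1,3);d=q@a
q0=np.array([.574,-.19,.147]);m=(np.linalg.norm(q-q0-a*((q-q0)@a)[:,None],axis=1)<.03)
dd=d[m];h=np.histogram(dd[~np.isnan(dd)],bins=12);print(h[0],h[1].round(3))
c=q0
print("est head from yellow median",c)
j0=np.array(manip.state()["joint_pos"])
for s in(1,-1):
    for k in(-.019+.0,.03,.2): print(s,k,inverse_kinematics(c+a*k,kr(s)))
s=manip.state();p=np.array(s["tool_pos"]);p[2]=.34
best=min((x for x in(1,-1) if inverse_kinematics(c+a*.2,kr(x)) is not None),key=lambda x:abs(inverse_kinematics(c+a*.2,kr(x))-j0).max());print(best)
manip.move_linear(p)
manip.move_pose(c+a*.2,kr(best));manip.dwell(.3)
c_,P=snap("wrist","w1");print(manip.state()["clock"],manip.state()["contact_force"])
E
```

```text
[51 77  4  0  1  2  3  3  4 31 92 29] [-0.227 -0.222 -0.217 -0.212 -0.207 -0.202 -0.197 -0.192 -0.187 -0.182
 -0.177 -0.172 -0.167]
est head from yellow median [ 0.574 -0.19   0.147]
1 -0.019 [-0.39819472 -0.01988831  2.22894812  0.17335718  0.41880972 -1.8515341 ]
1 0.03 [-0.40639091 -0.12907897  2.23898739  0.15048871  0.51776772 -1.83103836]
1 0.2 [-0.44405709 -0.4510781   2.19281871  0.11992967  0.88733673 -1.80883503]
-1 -0.019 [-0.39819472 -0.01988831  2.22894812  0.17335718  0.41880972  1.29005856]
-1 0.03 [-0.40639091 -0.12907897  2.23898739  0.15048871  0.51776772  1.31055429]
-1 0.2 [-0.44405709 -0.4510781   2.19281871  0.11992967  0.88733673  1.33275763]
-1
3.2667 [ 0.41803129 -0.56657134  0.1831081 ]
```

View pics/w1.png

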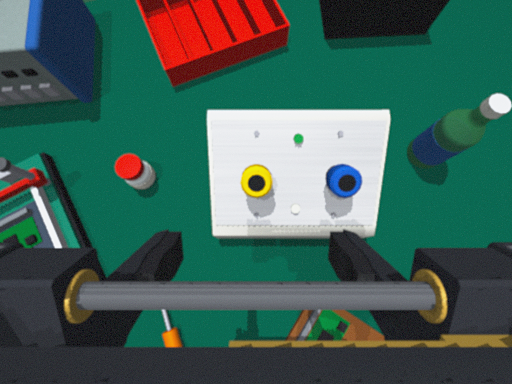

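The wrist view shows the yellow knob at (257,181), the blue one at (344,182) and the console face square to the view. I take the head-top centre and face plane from this depth map.

```bash
python3 - <<'E'
from h import *
P=np.load("pics/w1.npy")
q=P[115:230,215:382].reshape(-1,3);d=q@a
f=q[(abs(d+.224)<.008)];f=f[~np.isnan(f[:,2])]
n=np.linalg.svd(f-f.mean(0),full_matrices=False)[2][2];n*=np.sign(n[2]);fm=np.median(f@a)
print("face normal",n,"a",a,"face d",fm)
for nm,(u0,u1) in {"y":(238,278),"b":(322,366)}.items():
    t=P[160:205,u0:u1].reshape(-1,3);h=t@a-fm;t=t[(h>.044)&(h<.058)]
    r=cv2.minEnclosingCircle(np.column_stack([t@yv,t@np.cross(yv,a)]).astype(np.float32))
    h=np.median(t@a-fm);C=yv*r[0][0]+np.cross(yv,a)*r[0][1]+a*fm+a*.035
    print(nm,len(t),"top h",h,"radius",r[1],"centre",C)
E
```

```text
face normal [-0.48191535  0.12603012  0.86710668] a [-0.48352297  0.12730097  0.8660254 ] face d -0.2201405737907884
y 762 top h 0.04749875395695706 radius 0.021739965304732323 centre [ 0.57069039 -0.19017833  0.13280352]
b 759 top h 0.04754000266903219 radius 0.02162129618227482 centre [ 0.54073746 -0.30640417  0.13316464]
```

```bash
cat >> h.py <<'E'
C=np.array([.5707,-.1902,.1328]); KR=kr(-1)
E
python3 - <<'E'
from h import *
manip.move_linear(C+a*.06,rot=KR)
manip.move_linear(C-a*.015,rate=.08)
F0=np.array(manip.state()["contact_force"])
manip.set_gripper(0.03,40)
s=manip.state();print("grip",s["gripper_width"],s["grasp_force"])
for k in(.008,.016,.022,.027):
    manip.move_linear(C+a*(-.015+k),rate=.04);s=manip.state()
    print(k,s["gripper_width"],s["grasp_force"],((np.array(s["contact_force"])-F0)@a).round(2))
manip.dwell(.4)
s=manip.state();print(((np.array(s["contact_force"])-F0)).round(2))
manip.set_gripper(.08)
manip.move_linear(C+a*.13);manip.dwell(.2)
c,P=snap("wrist","w2");t=P.reshape(-1,3)
h=t@a-(C@a-.035);l=t-C-a*((t-C)@a)[:,None]
m=(np.linalg.norm(l,axis=1)<.019)&(h>.03)&(h<.1);print("knob top h",np.median(h[m]),m.sum(),manip.state()["clock"])
E
```

```text
grip 0.04340922803569893 39.99984949361533
0.008 0.04336610900947402 39.99990410171449 -8.06
0.016 0.042942524837045 39.9999410379678 -2.53
0.022 0.04236806734157776 39.99998544808477 1.52
0.027 0.04318372867707127 40.0000733602792 3.33
[-5.48 -5.35  2.7 ]
knob top h 0.07577038099787675 1262 9.8083
```

Knob is on, with its top 28 mm higher. Next, the tab.

```bash
cat >> h.py <<'E'
yn=np.deg2rad(16.25); xn=np.array([np.cos(yn),np.sin(yn),0]); yN=np.array([-np.sin(yn),np.cos(yn),0]); Z=np.array([0,0,1.])
N0=np.array([.6038,.2134,0])
def nr(s): return rv(np.cross(s*yN,-Z),s*yN,-Z)
E
python3 - <<'E'
from h import *
manip.set_gripper(.072)
p=np.array(manip.state()["tool_pos"]);p[2]=max(p[2],.30);manip.move_linear(p)
T=np.array([.5172,.187,.25]);j0=np.array(manip.state()["joint_pos"])
js={s:inverse_kinematics(T,nr(s)) for s in(1,-1)}
s=min((k for k in js if js[k] is not None),key=lambda k:abs(js[k]-j0).max());print(s,js)
manip.move_pose(T,nr(s));manip.dwell(.3)
c,P=snap("wrist","w3");q=P.reshape(-1,3);l=q-N0;x=l@xn;y=l@yN;z=q[:,2]
m=(abs(x+.09)<.03)&(abs(y)<.04)&(z>.068)&(z<.09);r=np.column_stack([x,y])[m].astype(np.float32)
print("tab nest frame",cv2.minAreaRect(r),np.median(z[m]),m.sum())
m=(abs(x-.074)<.03)&(abs(y)<.05)&(z>.05)&(z<.13);print("bar z",m.sum(),np.percentile(z[m],[5,50,95]),np.median(x[m]) )
m=(abs(x-.02)<.03)&(abs(abs(y)-.066)<.02)&(z>.043)&(z<.053);yy=y[m];print("rails",yy.min(),yy[yy<0].max(),yy[yy>0].min(),yy.max())
E
```

```text
-1 {1: array([ 0.30164707,  0.020342  ,  1.85927153,  0.        ,  1.26197913,
       -1.55276526]), -1: array([ 3.01647070e-01,  2.03419980e-02,  1.85927153e+00, -4.44089210e-16,
        1.26197913e+00,  1.58882739e+00])}
tab nest frame ((-0.09238303452730179, 0.0017385389655828476), (0.049272213131189346, 0.011549344286322594), 89.6955337524414) 0.07838587599075345 445
bar z 1722 [0.05421407 0.08905449 0.09077958] 0.06998652366771216
rails -0.06597291762052031 -0.0460809168374428 0.046024925907094415 0.07094503429843219
```

View pics/w3.png

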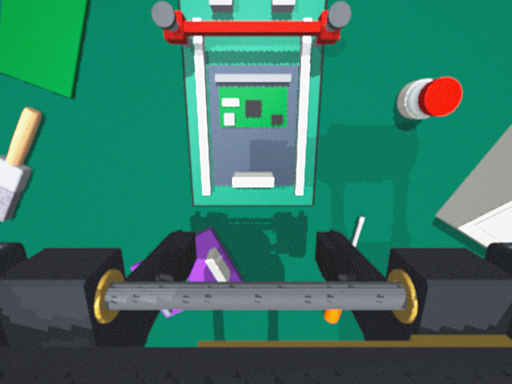

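The picture shows the tab at (253,180) between the rails, the bar raised at (258,27), and nothing in the way. The carrier is about 60 mm short of home. Now I grip the tab across its width and slide it.

```bash
python3 - <<'E'
from h import *
t=lambda x,z,y=.0015: N0+xn*x+yN*y+Z*z
rot=nr(-1)
manip.move_linear(t(-.0924,.11),rot=rot);manip.move_linear(t(-.0924,.052),rate=.06)
F0=np.array(manip.state()["contact_force"])
manip.set_gripper(.04,15);s=manip.state();print(s["gripper_width"],s["grasp_force"],(np.array(s["contact_force"])-F0).round(1))
for x in(-.075,-.055,-.04,-.034,-.032,-.030,-.028):
    manip.move_linear(t(x,.052),rate=.05);s=manip.state();f=np.array(s["contact_force"])-F0
    print(x,(f@xn).round(2),(f@yN).round(2),f[2].round(2),s["gripper_width"])
    if f@xn<-12: break
manip.dwell(.3)
manip.set_gripper(.072);manip.move_linear(t(-.06,.052) if 0 else t(x,.25));manip.dwell(.2)
c,P=snap("wrist","w4");q=P.reshape(-1,3);l=q-N0;x=l@xn;y=l@yN;z=q[:,2]
m=(abs(x+.04)<.04)&(abs(y)<.04)&(z>.068)&(z<.09);r=np.column_stack([x,y])[m].astype(np.float32)
print("tab",cv2.minAreaRect(r),np.median(z[m]),manip.state()["clock"])
E
```

```text
0.049718231056895275 15.002329379785806 [-0.4 -0.8  2. ]
-0.075 1.34 0.73 1.41 0.04971303904220922
-0.055 -2.52 -0.46 5.46 0.04993140532595364
-0.04 -0.91 0.14 3.69 0.0498656010417259
-0.034 -1.58 0.46 5.53 0.04963744136562964
-0.032 -6.81 -0.0 9.87 0.049826580792152915
-0.03 -10.84 -0.18 13.91 0.0500506998545404
-0.028 -13.06 -0.59 14.26 0.04999310424495257
tab ((-0.03479384630918503, 0.0022860709577798843), (0.04842483624815941, 0.012610337696969509), 89.60134887695312) 0.07841730001513311 20.0667
```

View pics/w4.png

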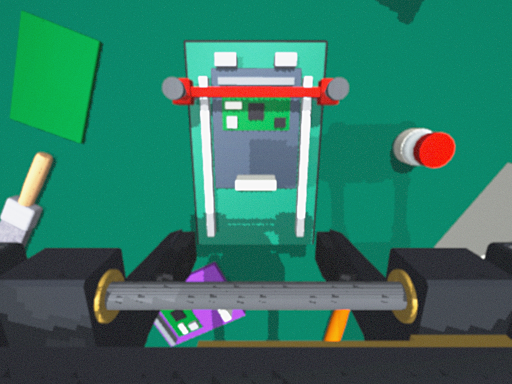

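```bash
python3 - <<'E'
from h import *
for n in("w4","w3"):
    q=np.load(f"pics/{n}.npy").reshape(-1,3);l=q-N0;x=l@xn;y=l@yN;z=q[:,2]
    m=(x>.09)&(x<.14)&(abs(abs(y)-.03)<.03)&(z>.048)&(z<.060)
    if m.sum(): print(n,"stops",m.sum(),np.percentile(x[m],[1,5,50,95]))
    m=(abs(y)<.01)&(abs(z-.042)<.004)&(x>.03)&(x<.13);print("plate far edge",np.sort(x[m])[-5:])
    m=(abs(y)<.04)&(abs(z-.054)<.004)&(x>.0)&(x<.1);print("rib",np.percentile(x[m],[2,50,98]))
    m=(x<-.02)&(abs(y)<.02)&(z>.07)&(z<.09);print("tab",np.median(x[m]))
    m=(abs(z-.03)<.004)&(abs(y)<.08)&(abs(x)<.16);print("nest x range",np.percentile(x[m],[.2,99.8]),np.percentile(y[m],[.2,99.8]))
E
```

```text
w4 stops 626 [0.09027131 0.10227679 0.10837695 0.11546606]
plate far edge [0.10191888 0.10195143 0.10200066 0.10201067 0.10213263]
rib [0.03452455 0.08481891 0.08932817]
tab -0.03406339614060784
nest x range [-0.13777587  0.13170678] [-0.07989692  0.07989638]
w3 stops 338 [0.10174931 0.10197201 0.10363396 0.10671252]
plate far edge [0.04401794 0.04403954 0.04404036 0.04406318 0.04416771]
rib [0.02424492 0.0277017  0.03109189]
tab -0.09142562151878081
nest x range [-0.13785486  0.11547046] [-0.07983128  0.07983741]
```

The carrier's far edge and the stops' near faces both read x = 0.102, and the push force rose there, so it is home. Now the knob goes back in.

```bash
python3 - <<'E'
from h import *
p=np.array(manip.state()["tool_pos"]);p[2]=.31;manip.move_linear(p)
manip.set_gripper(.08)
manip.move_pose(C+a*.15,KR);manip.move_linear(C+a*.085,rot=KR)
manip.move_linear(C+a*.013,rate=.08)
F0=np.array(manip.state()["contact_force"])
manip.set_gripper(.03,40);print(manip.state()["gripper_width"])
for k in(.006,.012,.018,.024,.0275):
    manip.move_linear(C+a*(.013-k),rate=.04);s=manip.state();print(k,((np.array(s["contact_force"])-F0)@a).round(2))
manip.dwell(.3);manip.set_gripper(.08);manip.move_linear(C+a*.13);manip.dwell(.2)
c,P=snap("wrist","w5");t=P.reshape(-1,3)
h=t@a-(C@a-.035);l=t-C-a*((t-C)@a)[:,None]
m=(np.linalg.norm(l,axis=1)<.019)&(h>.03)&(h<.1);print("knob top h",np.median(h[m]),m.sum())
B=np.array([.5407,-.3064,.1332]);l=t-B-a*((t-B)@a)[:,None];m=(np.linalg.norm(l,axis=1)<.019)&(h>.03)&(h<.1);print("blue top",np.median(h[m]))
c,P=snap("top","t5");q=P.reshape(-1,3);l=q-N0;x=l@xn;y=l@yN;z=q[:,2]
m=(abs(x-.07)<.006)&(abs(y)<.05)&(z>.05)&(z<.13);print("bar z",np.median(z[m]))
m=(abs(x+.04)<.04)&(abs(y)<.04)&(z>.068)&(z<.09);print("tab",np.median(x[m]),np.median(y[m]),np.median(z[m]),manip.state()["clock"])
E
```

```text
0.04329271674567607
0.006 4.36
0.012 0.85
0.018 -3.39
0.024 -7.7
0.0275 -3.88
knob top h 0.04772135227848884 1036
blue top 0.047672967173558595
bar z 0.06107024312773324
tab -0.0342591476968073 -0.0006225717202247405 0.07884586625429224 28.5417
```

View pics/t5.png

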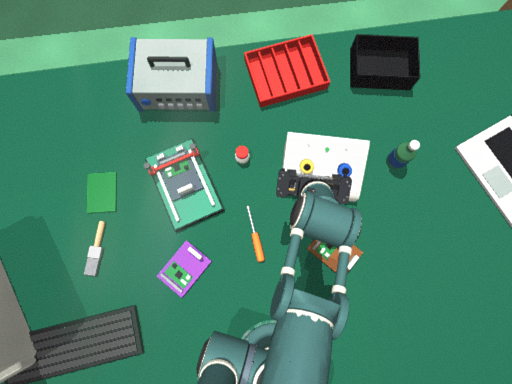

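The knob is in, with its top at 47.7 mm as at the start and level with the blue one. The bar is down, the carrier is home with its tab at (185,188), and the bystanders are where they were.

```bash
python3 -c "
from h import *
print(order.close_job())"
```

```text
the job is handed in; nothing more can be done
None
```

The job is handed in at about 29 s of the 64 s allowed: by my measurements the yellow knob was pulled on and pushed back fully in, the carrier is flat and home against its stops with the bar down, the blue knob is still in, and nothing else was disturbed; no verdict was returned.

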